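# Set the drip valve: past the mark, to the stop, back to the mark

## Robot

A 6-joint arm with a two-finger parallel gripper is mounted at the origin on the work surface. World frame = base frame: x ahead of the robot, y to its left, z up, the work surface at z = 0. Lengths are in m, angles in rad, forces in N, time in s.
With the tool pointing down it reaches from about 0.35 to 0.975 m from the base axis. Payload 7.1 kg.
Tool frame: the origin (TCP) lies midway between the tips of the shut fingers; the grasp point (between the pads) lies 19 mm behind it; z points along the fingers, y is the line along which they close (so a half turn about z gives the same grasp; the last joint's range is limited). The gripper opens to 88 mm and grips with 3 to 60 N. Pads are 20 mm wide; open, the fingers measure 115 mm over their backs; the gripper's body (75 mm by 178 mm) begins 61 mm behind the grasp point.
Start: joints at [1.253, 0.423, 1.63, -0, 1.089, -0.019], TCP at [0.184, 0.597, 0.223] pointing down, gripper open.
Joint ranges: [-3, 3], [-0.9, 2.11], [0.09, 2.58], [-1.31, 4.45], [0.11, 2.69], [-2.54, 2.54]. Speed limits (rad/s): [2.39, 2.39, 3.01, 3.14, 3.14, 3.14].

## Interface

Orientations are given as a unit quaternion [w, x, y, z].
In Python, from station import move_pose, movel, movej, command_gripper, wait, inverse_kinematics, read_camera, camera_info, MotionError, job_done, get_time, get_joint_pos, get_qvel, get_effort, get_tcp_pos, get_ee_rot, get_ft_force, get_ft_torque, get_grip_width, get_finger_force gives the robot as it stands. Calls block until the motion is done:
- move_pose(position, orientation): joint-space move of the TCP to a pose.
- movel(position, frame=None, v=0.15, until_force=None): straight line of the TCP; frame=None keeps the orientation; v is the mean speed in m/s. With until_force (N) it stops when the force on the tool has changed by that much, and returns True; else False.
- movej(angles): joint-space move.
- command_gripper(opening): opening from 0.0 (shut) to 1.0 (fully open); the grip force is fixed at half the most; returns when the fingers have stopped.
- wait(seconds).
- inverse_kinematics(position, orientation): joint angles nearest the present ones, or None.
- read_camera(name): name is "scene" or "top"; returns the picture (384x512x3 uint8, red, green, blue); there is no depth.
- camera_info(name): a dict with "intrinsics" (3x3 intrinsics, pixels), "T" (4x4, takes a point from camera to world coordinates). Camera axes: x right, y up, looking along -z (the intrinsics and any distortion apply to the point x, -y, -z); pixel columns grow to the right and rows downward; lengths in m; the calibration is good to about 2 mm. A picture is of the moment at which its call begins. camera_info takes no time and is no camera call.
A pose or a line that the arm cannot do raises MotionError and nothing moves.
- job_done(): hands the job in; it is judged then, once.
Readings, each from a call of its own:
- get_time(): time.
- get_joint_pos(): joint angles.
- get_qvel(): joint speeds.
- get_effort(): joint torques, N m.
- get_tcp_pos(): TCP position.
- get_ee_rot(): TCP orientation.
- get_ft_force(): force on the tool from outside, world axes, zero at the start.
- get_ft_torque(): the same for the moment, N m.
- get_grip_width(): opening from 0.0 (shut) to 1.0 (fully open).
- get_finger_force(): force on a finger pad.
Only numpy, scipy, OpenCV 4.12 (cv2) and the standard library are available. Lean on these libraries where they do the work, as an engineer would, in place of code of your own. Each camera call takes 0.05 s, during which the arm holds its last target. There are 200 camera calls.

## Task

Set the handwheel of the drip-feed valve to its mark with the slack taken up the closing way. Take the wheel by its upright handle, wind it open (counter-clockwise seen from above) past the index post until you feel it come up firmly against its hidden open stop without forcing it, then wind it back clockwise until the wheel's nose points at the index post, with the slack still taken up clockwise, then let go and leave it there. Leave the other things on the ledge alone.

Things in the scene. Friction and masses are not known exactly. Their poses are not given: they have to be found in the camera images.
- valve: Brass drip-feed valve with two short pipe stubs (along its y, 105 mm each way) on a 100 mm square steel foot fixed to the ledge. Origin: underside centre, under the vertical wheel axis. z is up; x points from the axis to the index post. Aluminium handwheel on top: 122 mm ring of 12 mm bar with three spokes, ring top 80 mm above the ledge; only the handle stands higher than 90 mm.
- hub (a point): Point on the vertical wheel axis, 74 mm above the ledge. An unseen rubber-faced open stop inside begins to halt the wheel somewhere 0.55 to 1.75 rad counter-clockwise of the mark, different each time; there the handle force along the turning direction rises by about 3 N per mm of handle travel. Hold it there at 7 N or more (11 N is good) for a moment; over 17 N strains the valve.
- index (a point): Top of the thin fixed steel index post, 92 mm out from the wheel axis along the valve's x, 70 mm above the ledge: the mark that the nose must point at.
- wheel: The handwheel. Origin on the wheel axis, 62 mm above the ledge, z up, x towards the nose and handle. Turns about the vertical axis; counter-clockwise from above opens. It starts 0.3 to 1.95 rad clockwise (short) of the mark. Force to move the handle: under 1 N in the slack, about 3 N while it drags the stem. It stays where it is left.
- handle (a point): Middle of the wheel's upright black handle: an 18 mm thick, 42 mm tall round grip, 55 mm out from the wheel axis, spanning 83 to 125 mm above the ledge (this point is at 104 mm). It spins freely on its own axis, so the hand need not turn with the wheel.
- nose (a point): Tip of the small square nose on the wheel's rim, just outside the handle, 76 mm from the axis and 74 mm above the ledge, always in line with axis and handle.
- stem_tip (a point): End of the flat steel stem pointer, an 8 mm wide arm just under the wheel (57 to 61 mm above the ledge), 76 mm from the axis. The wheel turns freely 0.22 rad either way of it before dragging it along. Right under the nose at mid-slack; about 17 mm counter-clockwise of the nose when the slack is taken up the closing way.
- pin (a point): Top of a 5 mm tell-tale pin on the valve's bonnet, 25 mm from the axis opposite the index post, 44 mm above the ledge. It rises with the turning force at the open stop, by only about 0.06 mm per newton at the handle (0.43 mm at 7 N, 1 mm at 17 N): too little to go by, so go by the force felt.
- jar: Bystander: glass jar, 64 mm wide, 81 mm tall, steel lid with a press button. Origin: underside centre.
- rock: Bystander: grey rock ornament, 90 x 70 mm, about 75 mm tall. Origin: underside centre.
- brush: Bystander: steel pruning brush lying flat, 180 mm long, 26 mm tall, bristles to one side. Origin on the ledge near its middle.
There are look-alikes about, which are no part of the job. What is shaped like the valve but orange or pink is not meant.

How it is judged:
By the outcome, as a careful person would: the job done as asked, in the order asked, and still so for the second after the job is handed in, with the robot touching nothing.
It also fails if it takes over 64 s, if anything falls off the work surface, if the arm or the gripper's body presses on something with over 40 N, if the wrist force passes 120 N, or if a joint passes its speed limit or range.

## Working session

There is one attempt and no reset: what is moved stays moved. The work goes in short steps, each a Python script; the robot and the scene stay as the last script left them, time stands still between calls to the robot, and variables do not carry over. Pictures are saved under pics/ and viewed, at most 10 in all, crops included, and the job is handed in when it is done.

```bash
ls; mkdir -p pics; python3 - <<'E'
from station import *
import cv2
for n in("scene","top"):
    im=read_camera(n); cv2.imwrite(f"pics/{n}0.png",im[:,:,::-1]); c=camera_info(n); print(n,c)
print(get_time(),get_ee_rot(),get_ft_force())
E
```

```text
pics
scene {'intrinsics': array([[415.40918613,   0.        , 252.27648752],
       [  0.        , 415.40918613, 186.22906166],
       [  0.        ,   0.        ,   1.        ]]), 'T': array([[ 0.85506443, -0.42651828,  0.29486774,  0.8975794 ],
       [ 0.51829774,  0.71975748, -0.46186212, -0.68255915],
       [-0.01524062,  0.54775115,  0.83650248,  1.18832814],
       [ 0.        ,  0.        ,  0.        ,  1.        ]])}
top {'intrinsics': array([[410.82846205,   0.        , 257.84029196],
       [  0.        , 410.82846205, 193.12774918],
       [  0.        ,   0.        ,   1.        ]]), 'T': array([[-1.08820293e-03,  9.93679205e-01, -1.12251737e-01,
         3.53058820e-01],
       [-9.99982340e-01, -1.73714788e-03, -5.68351130e-03,
        -8.73695366e-02],
       [-5.84258486e-03,  1.12243569e-01,  9.93663547e-01,
         1.40869088e+00],
       [ 0.00000000e+00,  0.00000000e+00,  0.00000000e+00,
         1.00000000e+00]])}
0.1 [-1.16421197e-04  1.48846907e-01  9.88859996e-01 -7.01926173e-04] [ 0.55605321 -0.79037974 -0.55344845]
```

View pics/scene0.png

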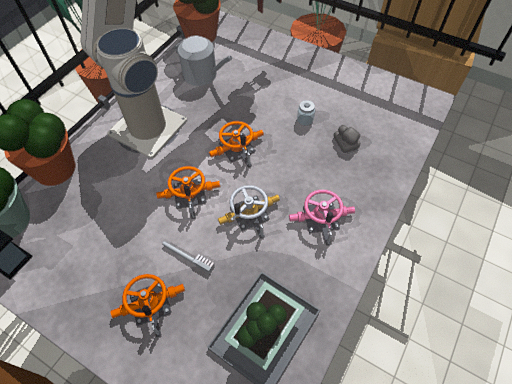

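View pics/top0.png

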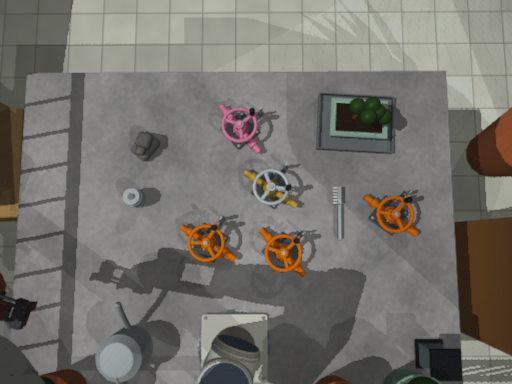

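The silver/brass valve is at about (249,203) in the scene view and (271,187) in the top view. I'll enlarge both.

```bash
python3 - <<'E'
import cv2,numpy as np
a=cv2.imread("pics/top0.png")[157:217,236:306]; b=cv2.imread("pics/scene0.png")[170:240,210:290]
a=cv2.resize(a,None,fx=8,fy=8,interpolation=cv2.INTER_CUBIC);b=cv2.resize(b,None,fx=8,fy=8,interpolation=cv2.INTER_CUBIC)
for im,x0,y0 in((a,236,157),(b,210,170)):
    for k in range(0,im.shape[1],80): cv2.putText(im,str(x0+k//8),(k,10),0,.4,(0,0,255)); im[:6,k]=(0,0,255)
    for k in range(0,im.shape[0],80): cv2.putText(im,str(y0+k//8),(0,k+5),0,.4,(0,0,255))
cv2.imwrite("pics/a.png",a);cv2.imwrite("pics/b.png",b)
E
```

```text
(no output)
```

View pics/a.png

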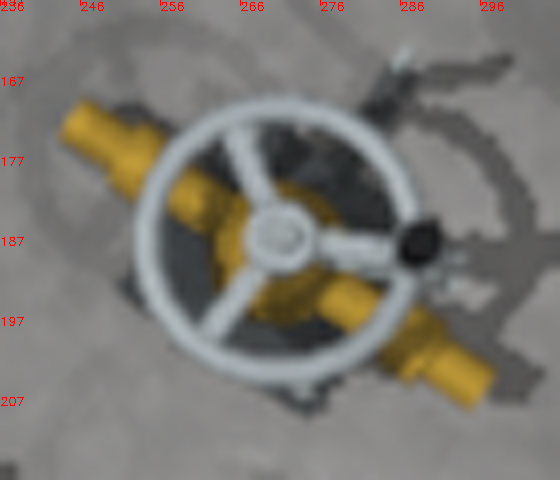

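View pics/b.png

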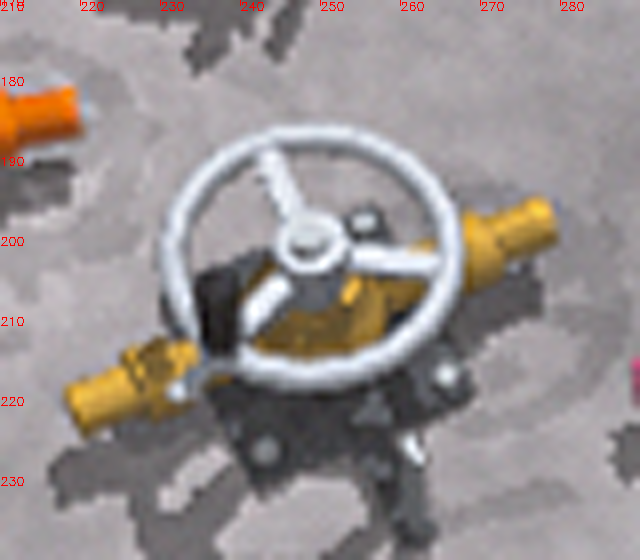

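The top crop shows the hub at (271,186.9), post tip at (286.2,163.2) and handle top at (288.5,187). The scene crop shows the ring centre at (248.9,202), post tip at (261.5,225.6), handle middle at (237.5,209) and nose at (233.1,218.7).

```bash
cat > h.py <<'E'
from station import *
import numpy as np
def ray(n,u,v,z):
    c=camera_info(n);K=c["intrinsics"];T=c["T"]
    d=T[:3,:3]@np.array([(u-K[0,2])/K[0,0],-(v-K[1,2])/K[1,1],-1]);o=T[:3,3]
    return (o+d*(z-o[2])/d[2])[:2]
E
python3 - <<'E'
from h import *
for l,n,u,v,z in [("hub","top",271,186.9,.076),("hub","scene",248.9,202,.074),("post","top",286.2,163.2,.07),("post","scene",261.5,225.6,.07),("handle","top",288.5,187,.125),("handle","scene",237.5,209,.104),("nose","scene",233.1,218.7,.074),("nose","top",292.9,192.5,.074),("pipe-","top",236+78/8,157+120/8,.035),("pipe+","top",236+480/8,157+388/8,.035)]:
    print(l,n,ray(n,u,v,z).round(4))
E
```

```text
hub top [ 0.524  -0.1228]
hub scene [ 0.5263 -0.1231]
post top [ 0.6037 -0.1736]
post scene [ 0.6013 -0.1727]
handle top [ 0.5173 -0.1766]
handle scene [ 0.5196 -0.1767]
nose scene [ 0.5158 -0.1985]
nose top [ 0.5057 -0.1943]
pipe- top [ 0.5803 -0.0387]
pipe+ top [ 0.4663 -0.2074]
```

```bash
cat >> h.py <<'E'
C=np.array([.525,-.123]); R=.055; MARK=np.arctan2(-.0502,.0775); Z=.096
PHI=1.5  # closing direction (fixed)
# tool z down, rotation by pi about horizontal axis n: y -> angle 2*a-pi/2
def quat(phi):
    a=(phi+np.pi/2)/2
    return np.array([0,np.cos(a),np.sin(a),0])
E
python3 - <<'E'
from h import *
import cv2
best=None
for phi in (PHI,PHI-np.pi):
    q=inverse_kinematics([.5187,-.1767,.2],quat(phi)); print(phi,q)
    if q is not None and (best is None or abs(q[5])<abs(best[0][5])): best=(q,phi)
phi=best[1]; open("phi","w").write(str(phi)); Q=quat(phi)
move_pose([.5187,-.1767,.2],Q)
movel([.5187,-.1767,Z],v=.1); wait(.3); b=get_ft_force(); np.save("bias.npy",b); print("bias",b,get_time())
command_gripper(0.0); wait(.2)
print(get_ft_force()-b,get_grip_width()*88,get_finger_force(),get_tcp_pos(),get_time())
im=np.hstack([cv2.resize(read_camera("scene")[165:245,205:295],None,fx=4,fy=4,interpolation=cv2.INTER_CUBIC),cv2.resize(read_camera("top")[147:227,231:321],None,fx=4,fy=4,interpolation=cv2.INTER_CUBIC)])
cv2.imwrite("pics/g.png",im[:,:,::-1])
E
```

```text
1.5 [-3.50047579e-01  3.39623353e-01  1.81982442e+00 -4.44089210e-16
  9.82144877e-01 -1.85004758e+00]
-1.6415926535897931 [-3.50047579e-01  3.39623353e-01  1.81982442e+00 -4.44089210e-16
  9.82144877e-01  1.29154507e+00]
bias [-0.15899946 -0.61599149  0.64979193] 4.55
[ 0.03195312  1.73191683 -0.60493032] 17.22990285685475 29.99887525336817 [ 0.51867535 -0.17666202  0.09598153] 5.8333
```

View pics/g.png

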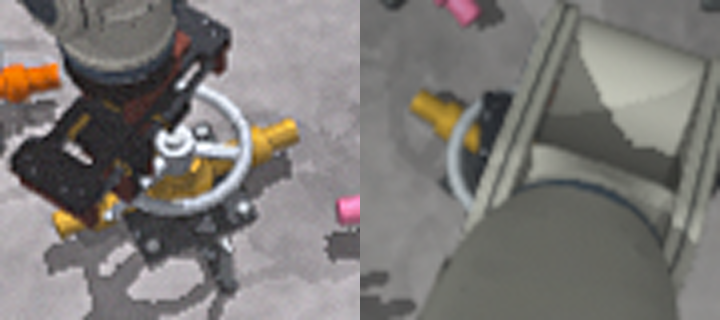

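The gripper is on the handle: grip width is 17 mm with 30 N on the pad, and the side force is only 1.7 N. Next I'll wind it open, watching the force.

```bash
cat >> h.py <<'E'
b=np.load("bias.npy") if __import__("os").path.exists("bias.npy") else 0
def meas():
    F=(get_ft_force()-b)[:2]; p=get_tcp_pos()[:2]-C
    th=np.arctan2(p[1],p[0]); u=np.array([np.cos(th),np.sin(th)]); t=np.array([-u[1],u[0]])
    return th,np.hypot(*p),F@u,F@t   # angle, radius, radial F, tangential F on tool
def go(th,r,v=.03): movel([C[0]+r*np.cos(th),C[1]+r*np.sin(th),Z],v=v)
E
python3 - <<'E'
from h import *
th,r,fr,ft=meas(); cmd=th; log=[]; s=.003
for i in range(90):
    cmd+=s/R; r+=np.clip(.00008*fr,-.0006,.0006); go(cmd,r)
    th,rr,fr,ft=meas(); log.append((get_time(),cmd,th,rr*1e3,fr,ft))
    if -ft>5: 
        wait(.1); th,rr,fr,ft=meas(); s=.0007; log.append((get_time(),cmd,th,rr*1e3,fr,ft))
    else: s=.003
    if -ft>10 or abs(fr)>25 or cmd>MARK+1.95 or get_time()>40: break
wait(.4); print("end",meas(),meas()[0]-MARK,get_time(),get_grip_width()*88)
np.save("log.npy",log)
for l in log[::3]+log[-6:]: print(np.round(l,3))
E
```

```text
end (np.float64(0.6068692992527248), np.float64(0.05585672913380051), np.float64(-0.823862327005445), np.float64(-8.962497068208101)) 1.1816554900363412 17.9833 17.55260317180975
[ 6.183 -1.633 -1.629 54.018 -0.666  0.127]
[ 6.933 -1.47  -1.469 54.02   1.039 -1.929]
[ 7.683 -1.306 -1.302 54.126  0.793 -1.124]
[ 8.433 -1.142 -1.138 54.208  0.25  -1.06 ]
[ 9.1830e+00 -9.7900e-01 -9.7400e-01  5.4324e+01 -4.4000e-02 -1.1860e+00]
[ 9.933 -0.815 -0.811 54.45   0.576 -2.312]
[10.683 -0.652 -0.647 54.614  0.468 -0.939]
[11.433 -0.488 -0.484 54.829  1.343 -0.698]
[12.183 -0.324 -0.32  55.058  0.709 -2.923]
[12.933 -0.161 -0.156 55.227  0.394 -0.429]
[ 1.3683e+01  3.0000e-03  7.0000e-03  5.5449e+01  7.5300e-01 -1.2200e+00]
[14.433  0.167  0.17  55.58   0.371 -1.758]
[15.183  0.33   0.335 55.76   1.131 -2.038]
[15.933  0.494  0.497 55.903  1.008 -1.175]
[16.533  0.603  0.584 55.965 -2.132 -7.148]
[17.133  0.628  0.599 55.873 -1.384 -8.661]
[ 17.583   0.641   0.607  55.851  -1.627 -10.018]
[16.783  0.616  0.591 55.896 -2.487 -7.048]
[16.883  0.616  0.591 55.908 -1.669 -7.557]
[17.133  0.628  0.599 55.873 -1.384 -8.661]
[17.233  0.628  0.599 55.864 -1.494 -8.762]
[17.483  0.641  0.608 55.821 -2.1   -9.992]
[ 17.583   0.641   0.607  55.851  -1.627 -10.018]
```

Firm stop found 1.18 rad past the mark, at about 10 N. I'll ease to about 11 N, hold, then fit the wheel centre from the path.

```bash
python3 - <<'E'
from h import *
from scipy.optimize import least_squares
L=np.load("log.npy"); cmd=L[-1,1]; r=meas()[1]
for i in range(4):
    cmd+=.0006/R; go(cmd,r); wait(.25); m=meas(); print(np.round(m,4))
    if -m[3]>11: break
wait(.6); print("hold",np.round(meas(),4),get_time())
P=L[5:-8]; xy=C+np.c_[P[:,3]*np.cos(P[:,2]),P[:,3]*np.sin(P[:,2])]/1e3
f=least_squares(lambda c:np.hypot(*(xy-c[:2]).T)-c[2],[*C,R]).x
f2=least_squares(lambda c:np.hypot(*(xy-c[:2]).T)-R,[*C]).x
print("fit",f,f2); 
E
```

```text
[  0.6152   0.0559  -2.5862 -10.2092]
[  0.6228   0.0559  -2.8613 -11.587 ]
hold [  0.623    0.0559  -3.0206 -11.442 ] 19.5833
fit [ 0.5252679  -0.12184958  0.05514343] [ 0.52541885 -0.12191642]
```

```bash
cat >> h.py <<'E'
C=np.array([.5253,-.1219]); MARK=-.575
import cv2
def wind_cw(target):
    th,r,fr,ft=meas(); cmd=th; log=[]
    while cmd>target+1e-4:
        cmd=max(cmd-.004/R,target); r+=np.clip(.00008*fr,-.0006,.0006); go(cmd,r)
        th,rr,fr,ft=meas(); log.append((get_time(),cmd,th,rr*1e3,fr,ft))
        if abs(ft)>12 or abs(fr)>25: print("force!"); break
    return log
def release():
    command_gripper(.6); p=get_tcp_pos(); movel([p[0],p[1],.2],v=.15)
def look(name):
    a=read_camera("scene")[180:240,215:285]; c=read_camera("top")[157:217,236:306]
    im=np.hstack([cv2.resize(x,None,fx=5.6,fy=5.6,interpolation=cv2.INTER_CUBIC) for x in(a,c)])
    cv2.imwrite(f"pics/{name}.png",im[:,:,::-1])
E
python3 - <<'E'
from h import *
for l in wind_cw(MARK+.04)[::3]: print(np.round(l,3))
wait(.2); print(np.round(meas(),4)); release()
move_pose([.42,.12,.25],quat(float(open("phi").read()))); print(get_time()); look("c1")
E
```

```text
[19.942  0.537  0.534 55.015  1.505 -2.761]
[20.792  0.319  0.315 55.135  1.     0.312]
[ 2.1642e+01  1.0100e-01  9.7000e-02  5.5258e+01 -1.0000e-03  4.5800e-01]
[22.492 -0.117 -0.12  55.326 -0.769  2.854]
[23.342 -0.336 -0.34  55.273 -2.331  2.268]
[24.158 -0.535 -0.538 55.117 -0.642  2.752]
[-0.5352  0.0551 -0.8708  2.338 ]
27.125
```

View pics/c1.png

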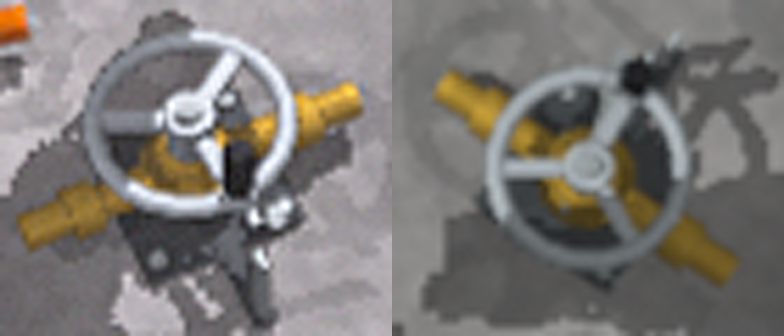

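The handle and nose sit just short of the post, counter-clockwise of it, as intended. The post tip is at about (261.8,225.5) in the scene view. I'll sharpen the mark direction using the pipe axis, which is perpendicular to it, and the post.

```bash
python3 - <<'E'
from h import *
yax=MARK+np.pi/2
for f in ("0","1"):
  for n in("scene","top"):
    im=cv2.imread(f"pics/{n}0.png") if f=="0" else read_camera(n)[:,:,::-1].copy()
    h=cv2.cvtColor(im,cv2.COLOR_BGR2HSV); m=(h[...,0]>=17)&(h[...,0]<=28)&(h[...,1]>130)
    v,u=np.nonzero(m)
    P=np.array([ray(n,a,c,.038) for a,c in zip(u,v)])
    d=P-C; s=d@[np.cos(yax),np.sin(yax)]; w=d@[np.cos(MARK),np.sin(MARK)]
    k=(abs(s)<.125)&(abs(w)<.035)
    A=P[k&(s>.08)]; B=P[k&(s<-.08)]
    e=A.mean(0)-B.mean(0); x=P[k]-P[k].mean(0); pc=np.linalg.svd(x[abs(s[k])>.07],full_matrices=False)[2][0]
    print(f,n,len(A),len(B),"mark angle",np.arctan2(e[1],e[0])-np.pi/2, "pca",np.arctan(pc[1]/pc[0])-np.pi/2, "s-range",s[k].min(),s[k].max())
# bright post tip
for n,(u0,v0) in dict(scene=(261,226),top=(286,163)).items():
    g=cv2.imread(f"pics/{n}0.png").max(2); print(g[v0-4:v0+5,u0-4:u0+5])
# projected error model: hub cap & post by rays with hub corrected
for n,hu,pu in (("top",(271.1,186.8),(286.2,163.2)),("scene",(248.8,202),(261.5,225.6))):
    d=ray(n,*pu,.07)-ray(n,*hu,.075); print(n,np.arctan2(d[1],d[0]),np.hypot(*d))
E
```

```text
0 scene 36 51 mark angle -0.5896864061452578 pca -0.5918971544977103 s-range -0.10757141170083988 0.10290856995526754
0 top 40 38 mark angle -0.5890496372043864 pca -0.5917813098598165 s-range -0.10284107029482244 0.1043688603192095
1 scene 37 51 mark angle -0.583760524839966 pca -0.5820643650346379 s-range -0.10757141170083988 0.10290856995526754
1 top 40 34 mark angle -0.5903481808394775 pca -0.5924407599948247 s-range -0.10182517226791779 0.1043688603192095
[[101 103  56  59  62  63  78 111 125]
 [ 66  71  65  75  91  98 137 170 166]
 [ 57  68  92 132 178 116 189 177 176]
 [ 65  64  98 179 254 131 180 174 171]
 [ 61  61  69 130 235 205 160 175 170]
 [ 73  73  60  88 146 228 139 173 169]
 [107 106  63  87  92  98 148 172 166]
 [ 99  91  67  92 101 104 150 170 165]
 [ 49  55  58  93  95 101 136 171 172]]
[[135 136 135 136 136 135 134 131 132]
 [136 136 135 136 137 137 135 134 131]
 [136 136 135 136 137 140 139 135 131]
 [130 134 136 137 147 145 139 136 134]
 [119 128 135 143 163 147 136 137 135]
 [119 120 123 153 155 131 132 128 120]
 [119 113  98 133 110 109 123 102  86]
 [117  97  83  85  70  63  80  89  88]
 [108  85  82  73  55  61  80  89  87]]
top -0.5668489754480128 0.09386557675910683
scene -0.5784456630919276 0.08953564177769512
```

```bash
python3 - <<'E'
from h import *
Q=quat(float(open("phi").read())); T=-.585
p=C+.0551*np.array([np.cos(-.536),np.sin(-.536)])
move_pose([*p,.2],Q); command_gripper(.6); movel([*p,Z],v=.12); wait(.1)
command_gripper(0.); wait(.1); print(np.round(meas(),4),get_time(),get_grip_width()*88)
for l in wind_cw(T+.003): print(np.round(l,3))
wait(.3); print(np.round(meas(),4)); release(); 
move_pose([.42,.12,.25],Q); print(get_time())
a=read_camera("scene")[195:235,230:285]; c=read_camera("top")[152:197,261:306]
cv2.imwrite("pics/c2.png",np.hstack([cv2.resize(a,(550,400),interpolation=cv2.INTER_CUBIC)[:, 250-50*5:],np.zeros((400,2,3),np.uint8)])[:,:,::-1])
cv2.imwrite("pics/c3.png",cv2.resize(c,(540,540),interpolation=cv2.INTER_CUBIC)[:,:,::-1])
E
```

```text
[-0.5338  0.0551 -1.2446  1.7371] 30.6083 17.472472213401865
[30.858 -0.582 -0.581 54.98  -1.06   2.141]
[-0.5816  0.055   0.0873  3.0352]
33.925
```

View pics/c2.png

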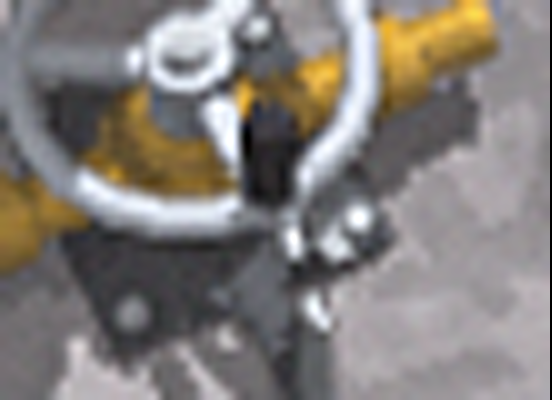

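View pics/c3.png

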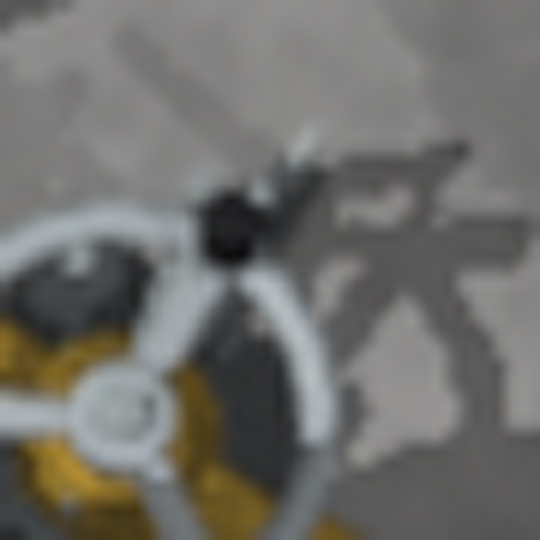

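The scene view shows the nose at about (259.2,218.5), the post tip at about (261.5,225), and the stem pointer counter-clockwise of the nose, so the slack is taken up closing. The top view shows hub, handle at (280.1,171), nose at (283.1,167.4) and post at (286.2,163.6) in line. I'll check the angles numerically.

```bash
python3 - <<'E'
from h import *
def ang(n,u,v,z,c): d=ray(n,u,v,z)-c; return round(np.arctan2(d[1],d[0]),3),round(np.hypot(*d)*1e3,1)
for n,hub,nose,post,hd,hz in (("top",(271.1,186.5),(283.1,167.4),(286.2,163.4),(280.1,171),.125),("scene",(248.8,201.5),(259.2,218.5),(261.3,224.7),(256.8,210),.104)):
    c=ray(n,*hub,.078); print(n,c)
    for cc in(c,C): print(" nose",ang(n,*nose,.074,cc),"post",ang(n,*post,.07,cc),"handle",ang(n,*hd,hz,cc))
    # predicted pixels for wheel/post at candidate angles
    k=camera_info(n);K=k["intrinsics"];T=np.linalg.inv(k["T"])
    for l,r,z,a in (("post",.092,.07,-.56),("post",.092,.07,-.585),("post",.092,.07,-.61),("nose",.076,.074,-.585),("hnd",.055,hz,-.585),("hub",0,.08,0)):
        q=T@[C[0]+r*np.cos(a),C[1]+r*np.sin(a),z,1]; print("  ",l,a,np.round([K[0,2]-K[0,0]*q[0]/q[2],K[1,2]+K[1,1]*q[1]/q[2]],1))
E
```

```text
top [ 0.52508542 -0.12307601]
 nose (np.float64(-0.559), np.float64(75.3)) post (np.float64(-0.575), np.float64(92.8)) handle (np.float64(-0.565), np.float64(51.3))
 nose (np.float64(-0.573), np.float64(75.7)) post (np.float64(-0.587), np.float64(93.3)) handle (np.float64(-0.586), np.float64(51.7))
   post -0.56 [285.4 163.3]
   post -0.585 [285.9 163.7]
   post -0.61 [286.5 164.1]
   nose -0.585 [283.4 167.5]
   hnd -0.585 [280.7 170.1]
   hub 0 [270.8 186.4]
scene [ 0.52638024 -0.12375242]
 nose (np.float64(-0.526), np.float64(66.6)) post (np.float64(-0.57), np.float64(86.5)) handle (np.float64(-0.528), np.float64(52.1))
 nose (np.float64(-0.541), np.float64(68.4)) post (np.float64(-0.581), np.float64(88.4)) handle (np.float64(-0.548), np.float64(53.9))
   post -0.56 [262.4 225.4]
   post -0.585 [261.7 225.7]
   post -0.61 [261. 226.]
   nose -0.585 [259.4 220.9]
   hnd -0.585 [256.4 210.5]
   hub 0 [248.8 200.6]
```

The nose and post agree within about 0.015 rad, roughly 1 mm at the nose. The slack is on the closing side and the arm is clear, so I'm handing it in.

```bash
python3 -c "
from station import *
print(get_time(),job_done())"
```

```text
the job is handed in; nothing more can be done
34.025 None
```

I wound the valve open to its hidden stop (about 1.2 rad past the mark, held at about 11 N), then wound it back clockwise until the nose pointed at the index post (within about 0.015 rad by camera). The slack is taken up the closing way, the handle is released, and I handed the job in at 34 s; no verdict came back.

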